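# Pull the used filter and hold it over the shade card

### The job

Open the blue cover flap of the glue-fume filter unit past upright so that it stays open, then draw the filter plate with the orange tab straight up out of its slot, leaving the blue-tabbed one in place. Carry it to the shade card and finish while holding it there in the gripper: upright, centred about 3 cm above the card's top edge, its faces parallel to the card and not touching it, so that the two can be compared. Do not disturb the pin jar, clock movement, birch disc or marker.

Things in the scene. Friction and masses are not known exactly. Their poses are not given: they have to be found in the camera images.
- filter_unit: Fixed grey housing, 120 (x) x 150 (y) mm, 80 mm high, open on top under the blue flap. Origin: centre of underside on the bench; x points from louvred front to hinged back, y left, z up. Two upright slots at y = +32 and -32 mm; either may hold the orange-tabbed plate. They guide a plate's ends up to 62 mm height with 1.5 mm play: draw it straight up, its lower edge clears the rim after 74 mm.
- flap (a joint): Angle of the blue cover flap (hood 124 x 152 x 39 mm): 0 closed, 1.57 upright, stop at 1.9; starts at 0 to 0.25. It opens upward and over to the back (the unit's +x) about a hinge line along the unit's y axis; the stiff hinge keeps it where it is left (about 3 N at the handle moves it).
- flap_hinge (a point): Point on the flap's hinge line, at the middle of the housing's upper back edge, 82 mm above the bench; axes as those of the unit.
- flap_handle (a point): Grip point on the flap's black upright handle: a block 14 mm wide (along the hinge line), 26 mm long, on top of the flap near its front edge. The point is 29 mm above the flap's top face, 13 mm below the handle's top; flap closed, it is 102 mm before and 68 mm above the hinge line. Turns with the flap (z = out of its top face). Pinched along the hinge line, it can turn between the fingers.
- used_filter: The filter plate with the orange tab and grey pleats: white frame 84 mm (its x) by 10 mm thick (its y) by 70 mm high (its z), 60 g or so. Origin at the middle of its lower edge; in the slot its axes match those of the unit.
- used_filter_center (a point): Centre of the orange-tabbed plate's frame, 35 mm above its lower edge; axes as those of the plate.
- used_filter_tab (a point): Grip point of the orange tab: a block 26 mm (x) by 12 mm thick (y) which stands 34 mm up from the middle of the plate's upper edge. The point lies 22 mm above the upper edge and 12 mm below the tab's top, 57 mm above the plate's centre.
- fresh_filter_center (a point): Centre of the frame of the like filter plate with the blue tab and pale pleats, which stays in the other slot, 64 mm beside the first.
- card_top (a point): Middle of the top edge of the fixed shade card: an upright white card with five grey patches, 90 mm wide (its y), 4 mm thick (its x, normal to the card), top edge 60 mm above the bench, on a wooden foot 50 x 100 mm. z up.
- shade_card: The card with its foot; origin at the centre of its underside, axes as those of card_top.
- pin_jar: glass jar of pins, 50 mm across, 62 mm tall, upright; origin at the centre of its underside. Bystander.
- clock_motor_1: black square clock movement, 56 x 56 x 33 mm; origin at the centre of its underside. Bystander.
- birch_disc_1: flat birch disc, 68 mm across, 10 mm thick; origin at the centre of its underside. Bystander.
- marker: white and green marker lying flat, 133 mm long, 15 mm thick; origin at the centre of its underside. Bystander.
Mind the look-alikes: they are no part of the job. There is more than one size of the filter_unit; the one meant has the size given above. Several things look just like the shade_card: the one meant starts nearest to the robot's base.

How it is judged:
On the way, in this order (a step that is already met when the one before it is completed fails the run):
1. the flap is open past upright (value of joint flap above 1.58 rad), for 0.2 s.
2. the orange-tabbed plate is lifted clear of the housing, with the flap still open (z of used_filter_center in the frame of filter_unit above 0.118 m and value of joint flap above 1.5 rad and contact force between the fingers and used_filter above 0.5 N), for 0.1 s.
At the end, for the whole second after the job is handed in: Orange-tabbed plate held still above the card: centre within 30 mm sideways, lower edge 8 to 65 mm above the card, parallel to it and upright within 0.25 rad, touching neither card nor unit; flap still open (over 1.5 rad); blue-tabbed plate within 12 mm of its place (horizontal distance between used_filter_center and card_top below 0.03 m and z of used_filter_center in the frame of card_top between 0.043 and 0.1 m and angle between the y axis of used_filter and the x axis of card_top, either way round below 0.25 rad and angle between used_filter's own z axis and vertical below 0.25 rad and contact force between the fingers and used_filter above 0.5 N and contact force between used_filter and shade_card below 0.1 N and contact force between used_filter and filter_unit below 0.1 N and linear speed of used_filter below 0.03 m/s and value of joint flap above 1.5 rad and distance of fresh_filter_center from where it was at the start of the episode below 0.012 m); the arm keeps its last pose, push and grip.
It fails at once if the blue-tabbed plate is pulled from its place (over 25 mm) (distance of fresh_filter_center from where it was at the start of the episode above 0.025 m).
It fails at once if pin jar pushed more than 30 mm (distance of pin_jar from where it was at the start of the episode above 0.03 m).
It fails at once if clock motor pushed more than 30 mm (distance of clock_motor_1 from where it was at the start of the episode above 0.03 m).
It fails at once if birch disc pushed more than 30 mm (distance of birch_disc_1 from where it was at the start of the episode above 0.03 m).
It fails at once if marker pushed more than 30 mm (distance of marker from where it was at the start of the episode above 0.03 m).
It also fails if it takes over 51 s, if anything falls off the work surface, if the arm or the gripper's body presses on something with over 40 N, if the wrist force passes 120 N, or if a joint passes its speed limit or range.

### The arm

A 6-joint arm with a two-finger parallel gripper is mounted at the origin on the work surface; the furniture and walls round the work are solid. World frame = base frame: x ahead of the robot, y to its left, z up, the work surface at z = 0. Lengths are in m, angles in rad, forces in N, time in s.
With the tool pointing down it reaches from about 0.2 to 0.875 m from the base axis. Payload 3.4 kg.
Tool frame: the origin (TCP) lies midway between the tips of the shut fingers; the grasp point (between the pads) lies behind it (robot.pinch_z is the z of the grasp point in the tool frame, in m); z points along the fingers, y is the direction in which the jaws open and shut (so a half turn about z gives the same grasp; the last joint's range is limited). The gripper opens to 94 mm and grips with 3 to 60 N. Pads are 16 mm wide; open, the fingers measure 119 mm over their backs; the gripper's body (75 mm by 177 mm) begins 78 mm behind the grasp point.
Start: joints at [-1.464, 0.276, 1.505, -0, 1.361, -0.121], TCP at [0.13, -0.56, 0.205] pointing down, gripper open.
Joint ranges: [-2.89, 2.89], [-0.75, 2.08], [0.22, 2.7], [-1.18, 4.32], [0.11, 2.71], [-2.7, 2.7]. Speed limits (rad/s): [2.57, 2.57, 3.14, 3.14, 3.14, 3.14].

### API

Orientations are given as a unit quaternion [x, y, z, w].
In Python, from plant import robot, capture, calibration gives the robot as it stands.
- The arm moves only by the shell command python3 -m handwheel 'ROWS' [FORCE]. ROWS is JSON, a list that holds one entry, the list of rows, each a list of 7 numbers: the turn, a rotation vector about the world's x, y, z in degrees, then the shift along the world's x, y, z in mm, then the finger opening in mm, from 0 to 94. In form: [[[ax, ay, az, tx, ty, tz, fingers], ...]]. A call has 1 to 12 rows; each row shifts and turns the commanded pose from where the row before left it; what a row does not reach is not made up. A row lasts 1/12 s, in which the tool goes at most 41.7 mm and 7.16 degrees, less where a joint would pass 70% of its speed; a pose out of reach is approached as far as the arm can. A call with a gripper value outside its range is refused whole. The fingers move at their own pace and stop on an object; FORCE is the grip in N (left out, the last holds). Time passes only in rows, so rows that do not move let the fingers close. It gives the time, the measured TCP pose, the force and the opening at its end, in the units of the state.
- robot.get_obs(): the state, without advancing time (a new reading comes with each control period).
- capture(name): name is "scene" or "top"; returns the picture (384x512x3 uint8, red, green, blue); there is no depth.
- calibration(name): a dict with "fovy" (degrees; the focal length in pixels is half the picture's height over the tangent of half this angle, whatever the lens; pixels are square), "cx", "cy" (the principal point, pixels), "k1" (the pictures are not rectified: a ray, as slopes to the right and down, at radius r is drawn at 1 + k1 r^2 times it, then the intrinsics apply), "extrinsics" (4x4, takes a point from camera to world coordinates). Camera axes: x right, y up, looking along -z (the intrinsics and any distortion apply to the point x, -y, -z); pixel columns grow to the right and rows downward; lengths in m; the calibration is good to about 2 mm. A picture is of the moment at which its call begins. calibration takes no time and is no camera call.
- robot.close_job(): hands the job in, once; it reports no verdict.
The state is a dict: "time": time; "joint_pos": joint angles; "joint_vel": joint speeds; "joint_efforts": joint torques, N m; "ee_pos": TCP position; "ee_rot": TCP orientation; "contact_force": force on the tool from outside, world axes, zero at the start; "ft_torque": the same for the moment, N m; "gripper_width": opening from 0.0 (shut) to 1.0 (fully open).
Only numpy, scipy, OpenCV 4.12 (cv2) and the standard library are available. Lean on these libraries where they do the work, as an engineer would, in place of code of your own. Each camera call takes 0.05 s, during which the arm holds its last target.

## Working session

There is one attempt and no reset: what is moved stays moved. The work goes in short steps, Python scripts to look and compute and a shell command to move; the robot and the scene stay as the last step left them, time stands still between calls to the robot, and variables do not carry over. Pictures are saved under pics/ and viewed, and the job is handed in when it is done.

```bash
ls; mkdir -p pics
python3 - <<'E'
from plant import robot,capture,calibration
import cv2
for n in("scene","top"):
    cv2.imwrite(f"pics/{n}0.png",capture(n)[:,:,::-1]); print(n,calibration(n))
print(robot.get_obs(),robot.pinch_z)
E
```

```text
pics
scene {'fovy': 42.26886859641229, 'cx': 250.2808361653105, 'cy': 184.82077148519957, 'k1': -0.03765241586895496, 'extrinsics': array([[ 0.95509048,  0.15530153, -0.25235613,  0.02356406],
       [-0.29584852,  0.45205191, -0.84150028, -1.43355397],
       [-0.01660821,  0.87836809,  0.4776962 ,  0.92516317],
       [ 0.        ,  0.        ,  0.        ,  1.        ]])}
top {'fovy': 48.11872006493688, 'cx': 255.38363692651058, 'cy': 186.51958980051813, 'k1': 0.013607768515855904, 'extrinsics': array([[-0.02031511,  0.99019181, -0.13822981,  0.2653938 ],
       [-0.99977257, -0.01922222,  0.00923684,  0.02291014],
       [ 0.00648916,  0.13838602,  0.99035711,  1.40105699],
       [ 0.        ,  0.        ,  0.        ,  1.        ]])}
{'time': 0.1, 'joint_pos': array([-1.46397012e+00,  2.76531529e-01,  1.50595194e+00, -1.12660252e-05,
        1.36070696e+00, -1.20956009e-01]), 'joint_vel': array([ 0.00159276, -0.00174702, -0.00311262,  0.00097988,  0.00019383,
       -0.00022607]), 'joint_efforts': array([ 6.69741676e-04, -4.05456913e+01, -2.37779170e+01,  7.03186984e-02,
        2.99264712e-02, -5.04782690e-05]), 'ee_pos': array([ 0.12980802, -0.55965669,  0.20471313]), 'ee_rot': array([ 9.93520964e-01,  1.13646184e-01,  1.35931229e-07, -7.98905608e-04]), 'contact_force': array([-0.58785546, -1.13268632, -0.04660274]), 'ft_torque': array([ 0.0040004 , -0.04041936,  0.0008676 ]), 'gripper_width': 1.0036809933638786} -0.0188
```

View pics/scene0.png

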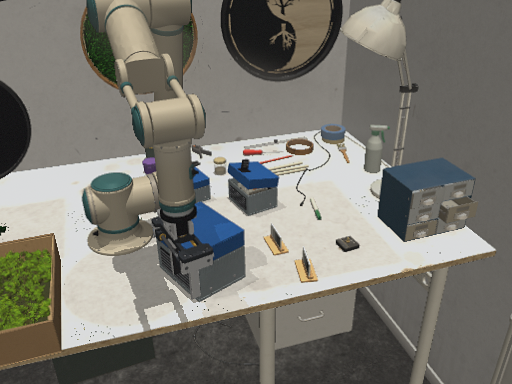

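View pics/top0.png

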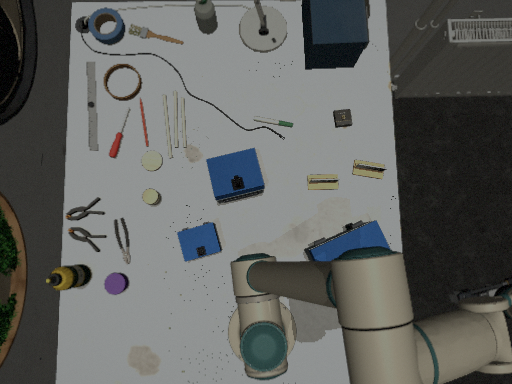

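```bash
cat > h.py <<'E'
from plant import robot,capture,calibration
import cv2,numpy as np
def K(n):
    c=calibration(n); f=192/np.tan(np.radians(c["fovy"]/2)); return c,f
def ray(n,u,v):
    c,f=K(n); xd,yd=(u-c["cx"])/f,(v-c["cy"])/f
    x,y=xd,yd
    for _ in range(20):
        s=1+c["k1"]*(x*x+y*y); x,y=xd/s,yd/s
    E=c["extrinsics"]; return E[:3,3],E[:3,:3]@np.array([x,-y,-1.])
def onz(n,u,v,z):
    o,d=ray(n,u,v); return o+d*(z-o[2])/d[2]
def proj(n,P):
    c,f=K(n);E=c["extrinsics"];p=E[:3,:3].T@(np.asarray(P)-E[:3,3]);x,y=p[0]/-p[2],-p[1]/-p[2]
    s=1+c["k1"]*(x*x+y*y);return np.array([c["cx"]+f*x*s,c["cy"]+f*y*s])
def tri(u1,u2):
    A=[];b=[]
    M=np.zeros((3,3));r=np.zeros(3)
    for n,u in(("scene",u1),("top",u2)):
        o,d=ray(n,*u);d=d/np.linalg.norm(d);Q=np.eye(3)-np.outer(d,d);M+=Q;r+=Q@o
    return np.linalg.solve(M,r)
def crop(img,u0,u1,v0,v1,k,fn):
    cv2.imwrite(fn,cv2.resize(img[v0:v1,u0:u1,::-1],None,fx=k,fy=k,interpolation=cv2.INTER_CUBIC))
E
python3 - <<'E'
from h import *
import cv2
t=cv2.imread("pics/top0.png")[:,:,::-1];s=cv2.imread("pics/scene0.png")[:,:,::-1]
crop(t,170,270,130,205,8,"pics/t1.png");crop(s,215,315,150,225,8,"pics/s1.png")
crop(t,300,400,100,175+25,6,"pics/t2.png");crop(s,250,350,200,290,6,"pics/s2.png")
E
```

```text
(no output)
```

View pics/t1.png

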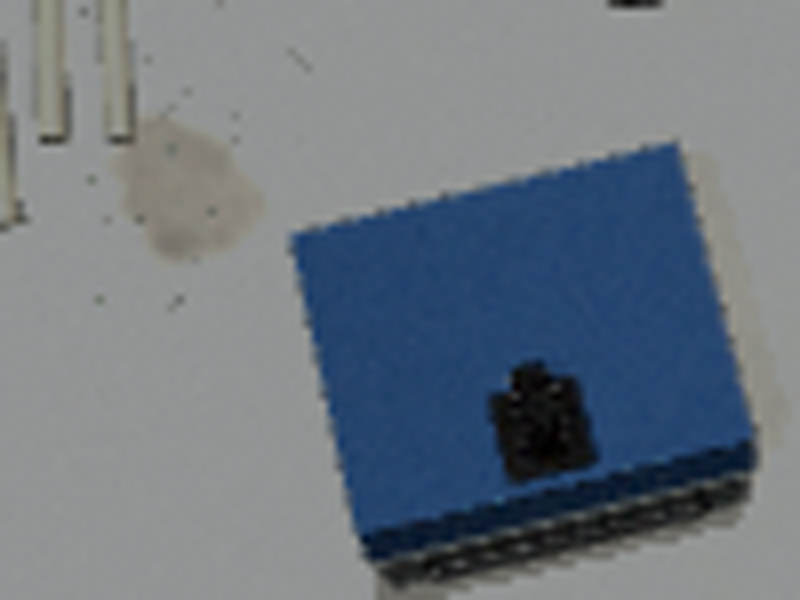

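View pics/s1.png

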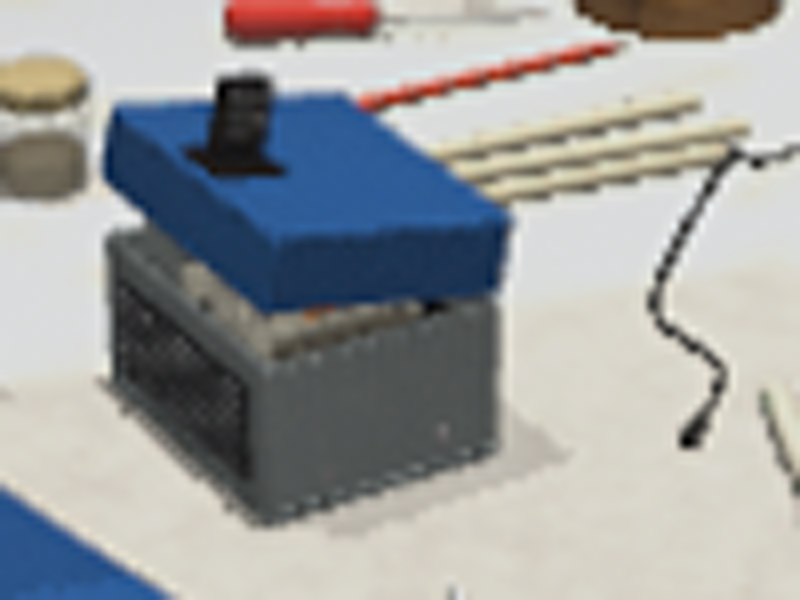

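View pics/t2.png

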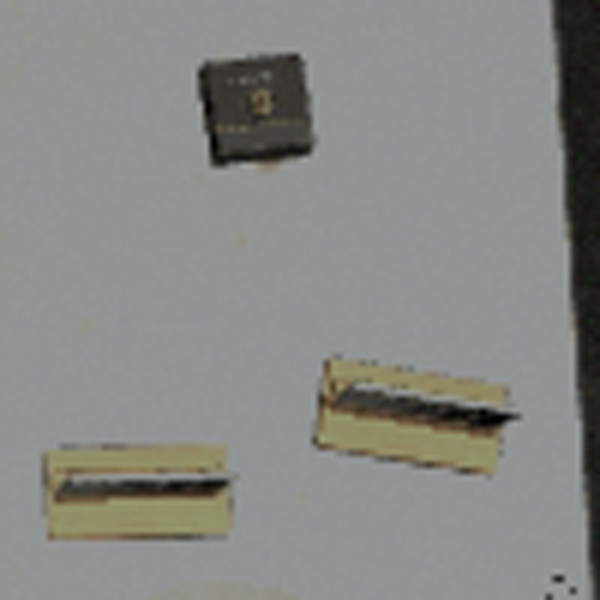

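View pics/s2.png

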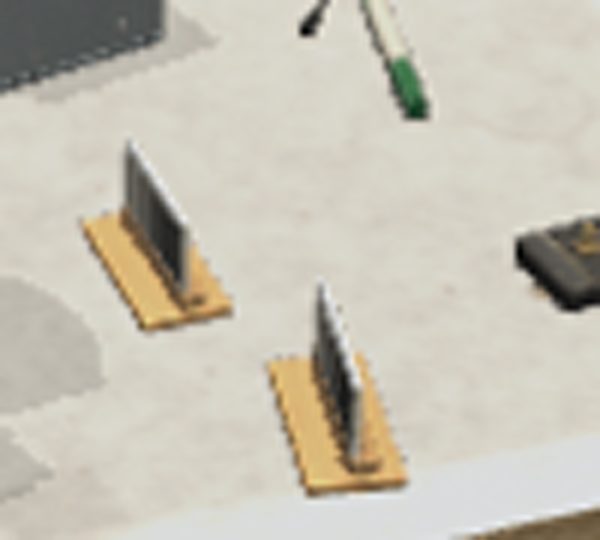

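Run:
```python
from h import *
np.set_printoptions(precision=4,suppress=True)
s=lambda a,b:(215+a/8,150+b/8); t=lambda a,b:(170+a/8,130+b/8)
# housing underside corners: front-left, front-right, back-right
FL,FR,BR=[onz("scene",*s(*p),0) for p in((108,385),(262,524),(497,452))]
print("housing",FL,FR,BR,np.linalg.norm(FL-FR),np.linalg.norm(BR-FR)); C=(FL+BR)/2; print("C",C)
print("yawy",np.degrees(np.arctan2(*(FL-FR)[1::-1])),"yawx",np.degrees(np.arctan2(*(BR-FR)[1::-1])))
# rims z=.08
a,b,c=[onz("scene",*s(*p),.08) for p in((108,232),(268,360),(497,305))]
print("rim",a,b,c,(a+c)/2)
# handle top
print("handle", tri(s(243,85),t(545,430)))
# hood corners front right top, back right top, front left top
FRt=tri(s(275,238),t(752,438));BRt=tri(s(508,215),t(678,143));FLt=tri(s(118,100),t(360,535))
print(FRt,BRt,FLt,np.linalg.norm(FRt-FLt),np.linalg.norm(FRt-BRt),"flap",np.arctan2(FRt[2]-BRt[2],np.linalg.norm((FRt-BRt)[:2])))
BLt=onz("top",*t(290,235),BRt[2]);print(BLt,"yawy",np.degrees(np.arctan2(*(BLt-BRt)[1::-1])),np.degrees(np.arctan2(*(FLt-FRt)[1::-1])))
# cards
for nm,ft,fs in(("near",((47,450),(228,447),(50,540),(230,538)),((80,220),(148,330),(232,308))),("far",((328,357),(508,388),(313,444),(495,475)),((268,362),(308,494),(408,484)))):
    P=[onz("top",300+u/6,100+v/6,.01) for u,v in ft];P=np.array(P)
    print(nm,P.mean(0),"yawy",np.degrees(np.arctan2(*(P[0]-P[1])[1::-1])),np.degrees(np.arctan2(*(P[2]-P[3])[1::-1])))
    Q=np.array([onz("scene",250+u/6,200+v/6,.01) for u,v in fs]);print((Q[0]+Q[2])/2,np.degrees(np.arctan2(*(Q[0]-Q[1])[1::-1])),np.linalg.norm(Q[0]-Q[1]),np.linalg.norm(Q[1]-Q[2]))
for l,r in(((130,140),(185,228)),):
    l=np.array(onz("scene",250+l[0]/6,200+l[1]/6,.06));r=onz("scene",250+r[0]/6,200+r[1]/6,.06);print("top edge",l,r,(l+r)/2,np.linalg.norm(l-r),np.degrees(np.arctan2(*(l-r)[1::-1])))
l=onz("top",300+75/6,100+478/6,.06);r=onz("top",300+232/6,100+478/6,.06);print(l,r,(l+r)/2,np.linalg.norm(l-r))
```

```text
housing [0.4049 0.1235 0.    ] [ 0.4374 -0.0158  0.    ] [0.5555 0.0085 0.    ] 0.14304138750904133 0.12057527498638322
C [0.4802 0.066  0.    ]
yawy 103.10995848318747 yawx 11.627053656877365
rim [0.408  0.1235 0.08  ] [ 0.4426 -0.0126  0.08  ] [0.5521 0.0014 0.08  ] [0.4801 0.0625 0.08  ]
handle [0.4503 0.06   0.1756]
[ 0.4463 -0.0145  0.1396] [0.5618 0.0108 0.1187] [0.4147 0.1302 0.1424] 0.1481585129953072 0.12012948995667933 flap 0.17477833468289747
[0.5304 0.1583 0.1187] yawy 102.01207135297395 102.2954972090162
near [ 0.4693 -0.212   0.01  ] yawy 89.85323007238405 89.52855085903491
[ 0.4675 -0.2207  0.01  ] 90.84123487885637 0.10453531554243016 0.04749941126134857
far [ 0.5094 -0.3629  0.01  ] yawy 78.8787297005479 79.0354080068764
[ 0.5066 -0.3739  0.01  ] 78.87457146307669 0.10289284998255711 0.048324226355538784
top edge [ 0.4691 -0.1771  0.06  ] [ 0.4684 -0.2632  0.06  ] [ 0.4687 -0.2202  0.06  ] 0.08608496688879909 89.52180233488869
[ 0.4709 -0.1704  0.06  ] [ 0.4693 -0.253   0.06  ] [ 0.4701 -0.2117  0.06  ] 0.08266552348802578
```

```bash
python3 -m handwheel '[[[0,0,0,0,0,35,94],[0,0,0,0,0,35,94],[0,0,0,0,0,35,94],[0,0,0,19,36,0,94],[0,0,0,19,36,0,94],[0,0,0,19,36,0,94],[0,0,0,19,36,0,94],[0,0,0,19,36,0,94],[0,0,0,19,36,0,94],[0,0,0,19,36,0,94],[0,0,0,19,36,0,94],[0,0,0,19,36,0,94]]]' 20
```

```text
time: 1.1
ee_pos: [0.301, -0.2341, 0.3103]
ee_rot: [0.994, 0.113, 0.0, -0.0]
contact_force: [0.7, -0.0, -0.0]
gripper_width: 1.001
```

```bash
python3 -m handwheel '[[[0,0,-0.8,19,36,0,94],[0,0,0,19,36,0,94],[0,0,0,19,36,0,94],[0,0,0,19,36,0,94],[0,0,0,19,36,0,94],[0,0,0,19,36,0,94],[0,0,0,19,36,0,94],[0,0,0,18,36,-20,94],[0,0,0,0,5,-40,94],[0,0,0,0,0,-20,94],[0,0,0,0,0,0,94]]]'
python3 - <<'E'
from h import *
print(robot.get_obs()["ee_pos"])
s=capture("scene");t=capture("top")
crop(s,200,330,110,225,6,"pics/s3.png");crop(t,170,270,130,205,8,"pics/t3.png")
E
```

```text
time: 2.02
ee_pos: [0.4468, 0.0553, 0.2272]
ee_rot: [0.994, 0.108, -0.005, -0.001]
contact_force: [-0.7, -0.5, -0.0]
gripper_width: 0.999
[0.44684677 0.05531042 0.22718305]
```

View pics/s3.png

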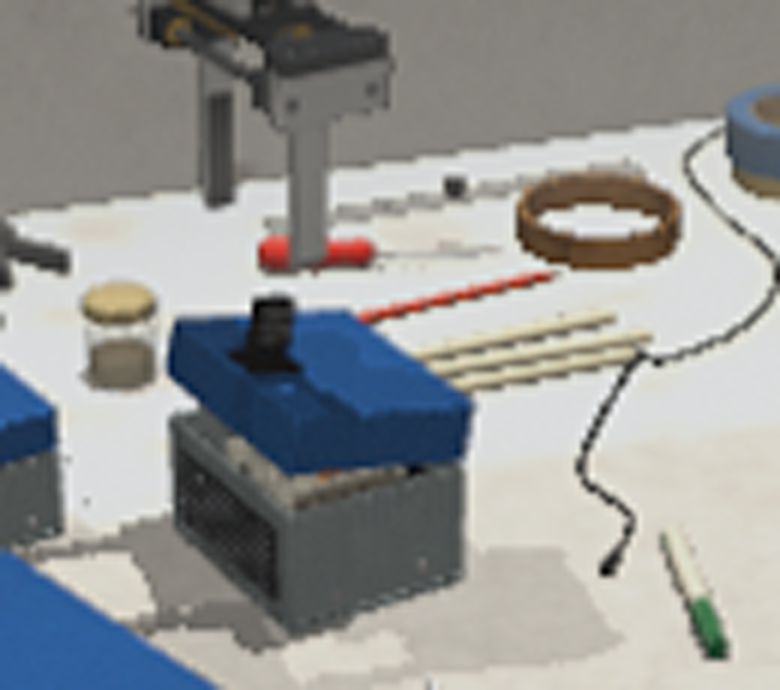

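```bash
python3 -m handwheel '[[[0,0,0,4,4,-25,94],[0,0,0,0,0,-25,94],[0,0,0,0,0,-20,94],[0,0,0,0,0,-8,60],[0,0,0,0,0,0,30],[0,0,0,0,0,0,20],[0,0,0,0,0,0,20]]]'
python3 - <<'E'
from h import *
print(robot.get_obs()["ee_pos"],robot.get_obs()["contact_force"])
s=capture("scene")
crop(s,200,330,110,225,6,"pics/s4.png")
E
```

```text
time: 2.7
ee_pos: [0.4562, 0.0578, 0.1559]
ee_rot: [0.994, 0.106, 0.002, 0.0]
contact_force: [0.1, -0.3, -0.7]
gripper_width: 0.755
[0.45615897 0.05783957 0.15588474] [ 0.1467354  -0.2652223  -0.65887238]
```

View pics/s4.png

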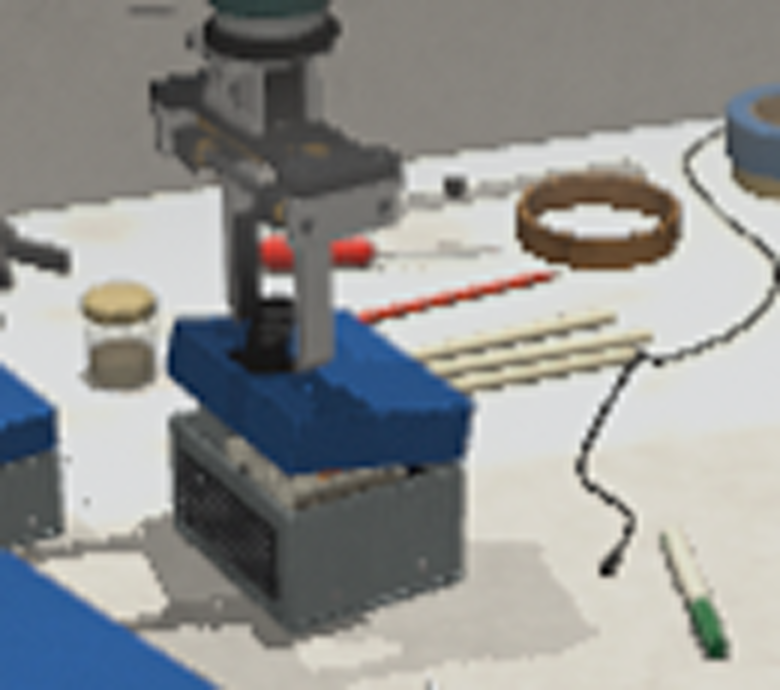

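```bash
python3 -m handwheel '[[[0,0,0,-3,1,-6,15],[0,0,0,0,0,0,6],[0,0,0,0,0,0,6],[0,0,0,0,0,0,6],[0,0,0,0,0,0,6],[0,0,0,0,0,0,6],[0,0,0,0,0,0,6],[0,0,0,0,0,0,6]]]' 20
python3 - <<'E'
from h import *
s=capture("scene")
crop(s,200,330,110,225,6,"pics/s5.png")
E
```

```text
time: 3.42
ee_pos: [0.4498, 0.0654, 0.1475]
ee_rot: [0.994, 0.105, -0.001, -0.007]
contact_force: [-1.3, 16.6, -0.8]
gripper_width: 0.153
```

View pics/s5.png

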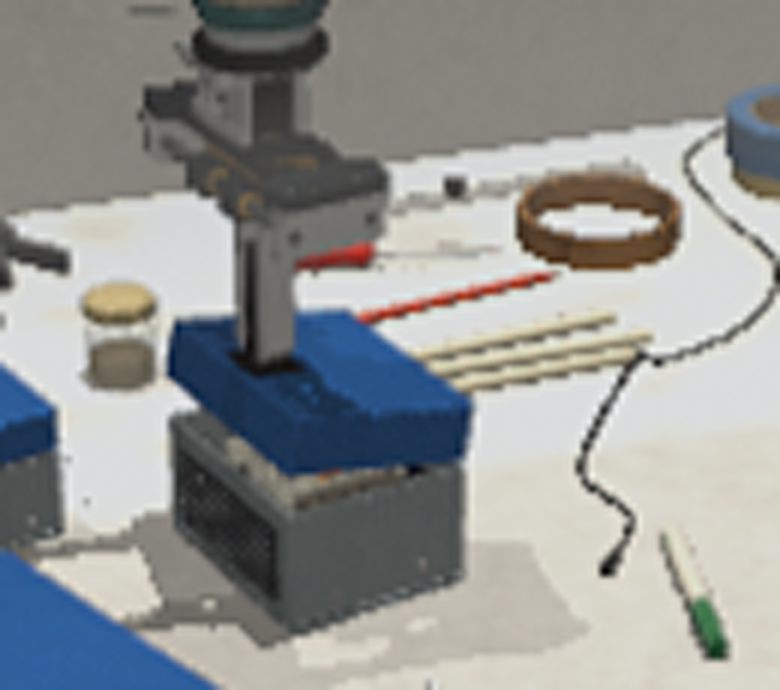

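```bash
python3 -m handwheel '[[[0,0,0,0,4,0,6],[0,0,0,0,4,0,6],[0,0,0,0,0,0,6],[0,0,0,0,0,0,6]]]' 20
python3 - <<'E'
from h import *
o=robot.get_obs();print(o["ee_pos"],o["contact_force"])
P=o["ee_pos"]+[0,0,.0188+.013]
print((proj("scene",P)-[215,150])*8,(proj("top",P)-[170,130])*8)
H=np.array([-.0899,0,.0834]);
c,sn=np.cos(np.radians(12.2)),np.sin(np.radians(12.2))
g=o["ee_pos"]+[0,0,.0188]
E
```

```text
time: 3.8
ee_pos: [0.4501, 0.0655, 0.1478]
ee_rot: [0.994, 0.107, -0.002, 0.002]
contact_force: [-2.5, -4.9, 2.6]
gripper_width: 0.148
[0.45008573 0.06548345 0.14782506] [-2.47203557 -4.89885174  2.62509883]
[227.57641057  73.54474763] [531.93911543 415.84383077]
```

Run:
```python
import numpy as np
c,s=np.cos(np.radians(12.2)),np.sin(np.radians(12.2))
f=lambda p:np.array([-.102*np.cos(p)+.068*np.sin(p),.102*np.sin(p)+.068*np.cos(p)])
p=np.linspace(.16,1.76,17)
for a,b in zip(p,p[1:]):
    d=(f(b)-f(a))*1e3; print(round(b,2),np.round([d[0]*c,d[0]*s,d[1]],1))
```

```text
0.26 [8.6 1.9 8.6]
0.36 [9.4 2.  7.6]
0.46 [10.1  2.2  6.6]
0.56 [10.7  2.3  5.6]
0.66 [11.2  2.4  4.5]
0.76 [11.5  2.5  3.3]
0.86 [11.8  2.6  2.1]
0.96 [11.9  2.6  0.9]
1.06 [12.   2.6 -0.3]
1.16 [11.9  2.6 -1.6]
1.26 [11.7  2.5 -2.8]
1.36 [11.3  2.5 -3.9]
1.46 [10.9  2.4 -5.1]
1.56 [10.4  2.2 -6.2]
1.66 [ 9.7  2.1 -7.2]
1.76 [ 8.9  1.9 -8.1]
```

```bash
python3 -m handwheel '[[[0,0,0,8.6,1.9,8.6,6],[0,0,0,9.4,2,7.6,6],[0,0,0,10.1,2.2,6.6,6],[0,0,0,10.7,2.3,5.6,6],[0,0,0,0,0,0,6],[0,0,0,0,0,0,6]]]' 20
python3 - <<'E'
from h import *
o=robot.get_obs();print(o["ee_pos"],o["contact_force"])
s=capture("scene")
crop(s,200,330,110,225,6,"pics/s6.png")
E
```

```text
time: 4.3
ee_pos: [0.4912, 0.0748, 0.1763]
ee_rot: [0.994, 0.107, 0.001, 0.001]
contact_force: [1.6, -2.6, -0.1]
gripper_width: 0.151
[0.49119005 0.07480099 0.17630602] [ 1.64590477 -2.56604032 -0.14529207]
```

View pics/s6.png

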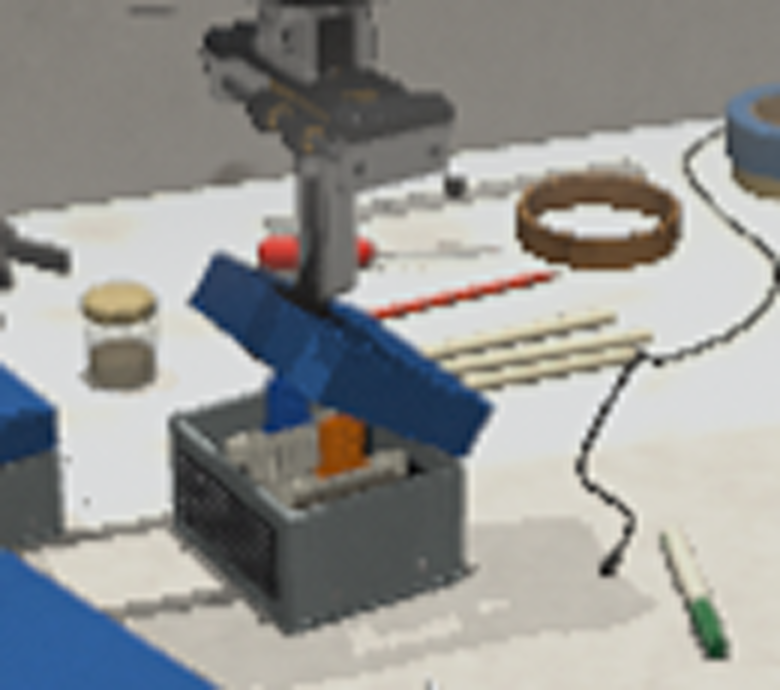

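Works well: flap about 0.55 rad, orange tab in the right-hand slot (crop 342,445). Continue the arc.

```bash
python3 -m handwheel '[[[0,0,0,11.2,2.4,4.5,6],[0,0,0,11.5,2.5,3.3,6],[0,0,0,11.8,2.6,2.1,6],[0,0,0,11.9,2.6,0.9,6],[0,0,0,12,2.6,-0.3,6],[0,0,0,11.9,2.6,-1.6,6],[0,0,0,11.7,2.5,-2.8,6],[0,0,0,0,0,0,6],[0,0,0,0,0,0,6]]]' 20
```

```text
time: 5.1
ee_pos: [0.5746, 0.0937, 0.1821]
ee_rot: [0.994, 0.107, 0.002, -0.0]
contact_force: [2.9, -2.1, -2.8]
gripper_width: 0.149
```

```bash
python3 -m handwheel '[[[0,0,0,11.3,2.5,-3.9,6],[0,0,0,10.9,2.4,-5.1,6],[0,0,0,10.4,2.2,-6.2,6],[0,0,0,9.7,2.1,-7.2,6],[0,0,0,8.9,1.9,-8.1,6],[0,0,0,0,0,0,6],[0,0,0,0,0,0,6],[0,0,0,0,0,0,6]]]' 20
python3 - <<'E'
from h import *
o=robot.get_obs();print(o["ee_pos"],o["contact_force"])
s=capture("scene")
crop(s,200,330,110,225,6,"pics/s7.png")
E
```

```text
time: 5.77
ee_pos: [0.6272, 0.1056, 0.1521]
ee_rot: [0.994, 0.107, 0.003, -0.001]
contact_force: [5.4, 1.0, 0.4]
gripper_width: 0.145
[0.62715799 0.1055778  0.15214206] [5.35656552 0.98209943 0.44913447]
```

View pics/s7.png

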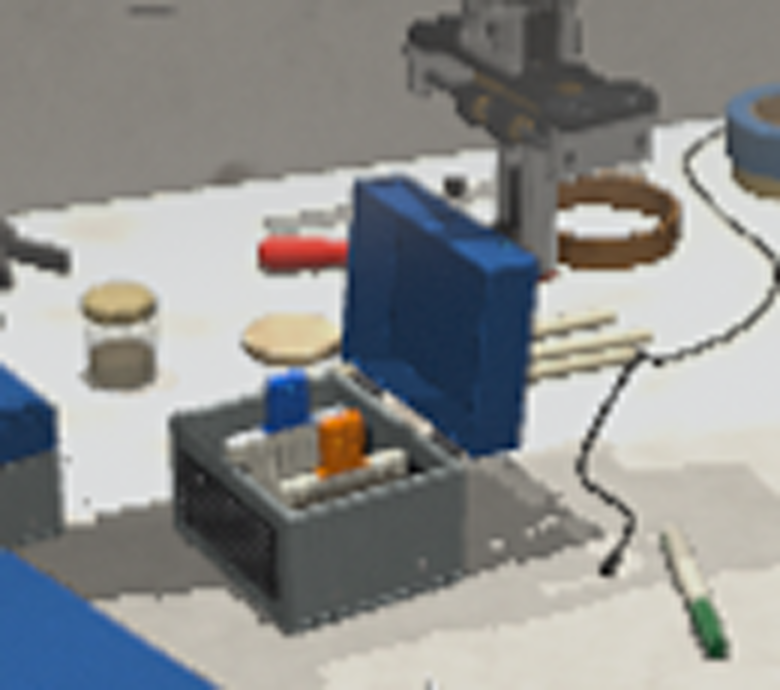

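```bash
python3 -m handwheel '[[[0,0,0,3,0.6,-3,6],[0,0,0,0,0,0,40],[0,0,0,0,0,0,40],[0,0,0,0,0,0,40],[0,0,0,0,0,0,40],[0,0,0,0,0,30,40],[0,0,0,0,0,40,40],[0,0,0,0,0,40,40],[0,0,0,0,0,40,40],[0,0,0,-30,-6,0,40]]]' 20
python3 - <<'E'
from h import *
o=robot.get_obs();print(o["ee_pos"],o["contact_force"])
s=capture("scene");t=capture("top")
crop(s,200,330,110,225,6,"pics/s8.png")
crop(t,190,290,110,210,6,"pics/t8.png")
E
```

```text
time: 6.65
ee_pos: [0.6055, 0.0999, 0.3079]
ee_rot: [0.994, 0.107, 0.011, 0.0]
contact_force: [1.3, 0.1, 2.4]
gripper_width: 0.425
[0.60553188 0.09992967 0.30790676] [1.31814985 0.10702034 2.41963953]
```

View pics/s8.png

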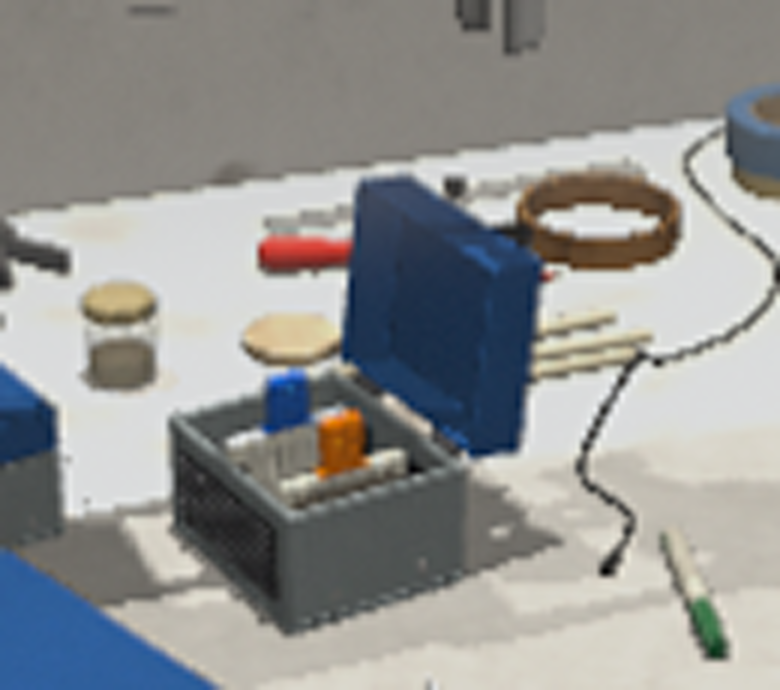

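View pics/t8.png

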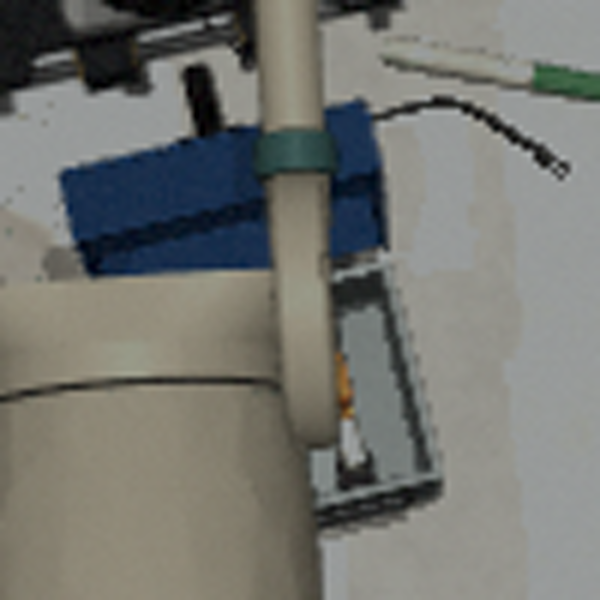

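Run:
```python
from h import *
s=capture("scene")
hsv=cv2.cvtColor(s,cv2.COLOR_RGB2HSV)
m=cv2.inRange(hsv,(5,180,120),(18,255,255)); m[:,:230]=0;m[:,290:]=0;m[:150]=0;m[215:]=0
n,l,st,c=cv2.connectedComponentsWithStats(m);print(st,c)
ys,xs=np.nonzero(m)
R=np.array([[.977,-.211],[.211,.977]])
b=np.array([.4877,.0415])
pts=[proj("scene",[*(b+R@[i*.013,j*.006]),z]) for i in(-1,1) for j in(-1,1) for z in(.076,.110)]
pts=np.array(pts);print("pred bbox",pts.min(0),pts.max(0),"centre of mass obs",xs.mean(),ys.mean(), "pred",proj("scene",[*b,.093]))
o=np.array([1.5,1.0])
for z in(.0,):
    # move observed centroid back, intersect at z=.093 (+ visible faces offset ignored)
    u=np.array([xs.min()+xs.max(),ys.min()+ys.max()])/2
    print("corrected",onz("scene",*(u-o),.093),"raw",onz("scene",*u,.093))
```

```text
[[     0      0    512    384 196550]
 [   253    178      7     11     58]] [[255.49977105 191.50236581]
 [256.27586207 183.48275862]]
pred bbox [252.03660832 176.75864897] [260.20501148 188.40642733] centre of mass obs 256.2758620689655 183.48275862068965 pred [256.14183997 182.57582453]
corrected [0.48351406 0.04749128 0.093     ] raw [0.48626045 0.03865496 0.093     ]
```

```bash
python3 -m handwheel '[[[0,0,0,-29,-14,0,36],[0,0,0,-29,-14,0,36],[0,0,0,-29,-14,0,36],[0,0,0,-28,-14,0,36],[0,0,0,0,0,-40,36],[0,0,0,0,0,-40,36],[0,0,0,0,0,-40,36],[0,0,0,0,0,-10,36],[0,0,0,0,0,0,36],[0,0,0,0,0,0,36]]]' 20
python3 - <<'E'
from h import *
o=robot.get_obs();print(o["ee_pos"],o["contact_force"])
s=capture("scene")
crop(s,200,330,110,225,6,"pics/s9.png")
E
```

```text
time: 7.63
ee_pos: [0.4822, 0.0431, 0.1692]
ee_rot: [0.994, 0.107, -0.0, -0.0]
contact_force: [0.1, 0.2, 1.2]
gripper_width: 0.381
[0.48217846 0.04314059 0.16916633] [0.08656659 0.24044803 1.16398468]
```

View pics/s9.png

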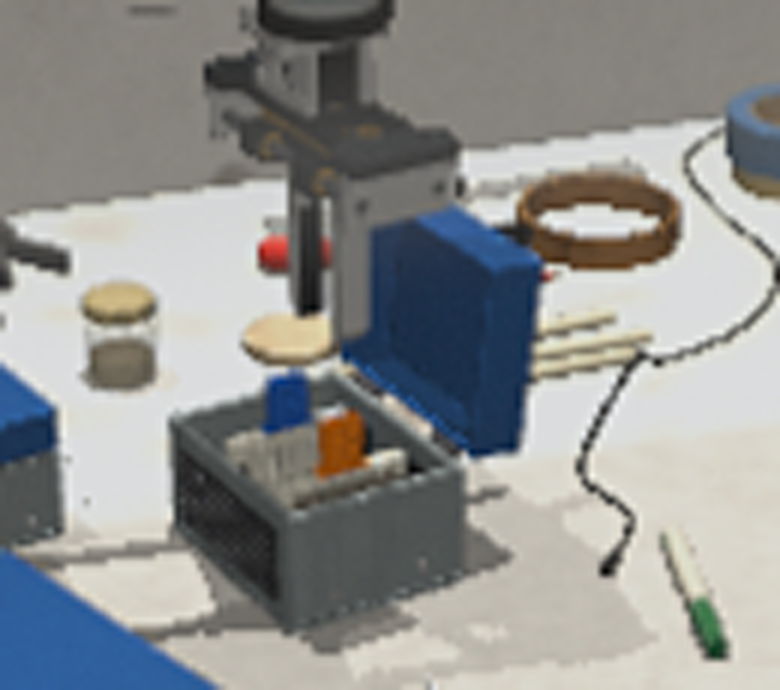

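Run:
```python
from h import *
p=robot.get_obs()["ee_pos"]; R=np.array([[.977,-.211],[.211,.977]])
for j in(-1,1): # fingertip pads (38mm opening) outer edges
    for k in (0,.0125):
        print(j,(proj("scene",[*(p[:2]+R@[0,j*(.018+k)]),p[2]])-[200,110]+.5)*6)
```

```text
-1 [345.8360496  332.06966118]
-1 [356.84548018 340.3716549 ]
1 [314.81152869 308.67599285]
1 [304.26992343 300.72766152]
```

```bash
python3 -m handwheel '[[[0,0,0,4.5,-2,-30,36],[0,0,0,0,0,-20,36],[0,0,0,0,0,-15,36],[0,0,0,0,0,-12,36],[0,0,0,0,0,-5,36],[0,0,0,0,0,0,36],[0,0,0,0,0,0,36]]]' 20
python3 - <<'E'
from h import *
o=robot.get_obs();print(o["ee_pos"],o["contact_force"])
s=capture("scene")
crop(s,200,330,110,225,6,"pics/s10.png")
E
```

```text
time: 8.27
ee_pos: [0.4877, 0.0411, 0.0884]
ee_rot: [0.994, 0.107, 0.001, 0.0]
contact_force: [0.5, -0.0, 0.2]
gripper_width: 0.382
[0.48766587 0.04106787 0.08842199] [ 0.51314465 -0.04862086  0.18687644]
```

View pics/s10.png

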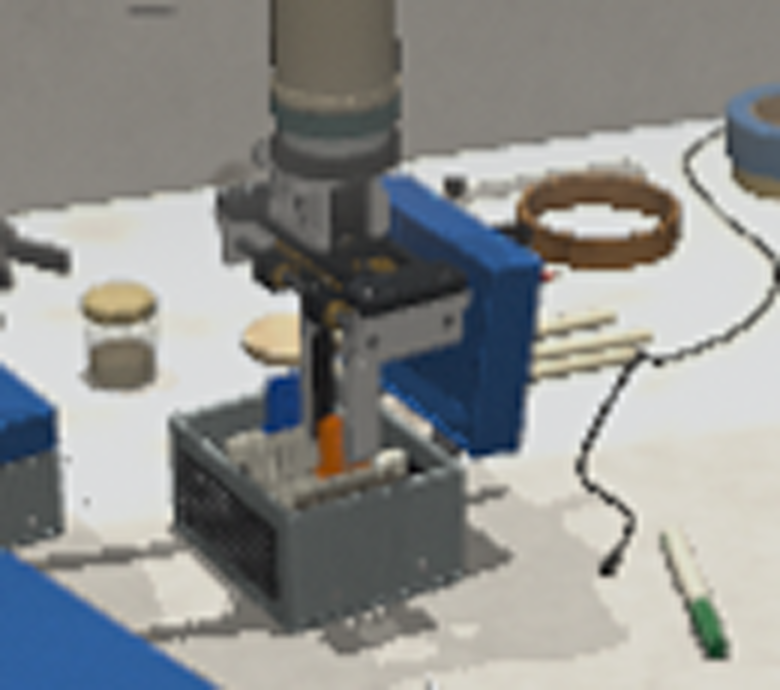

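```bash
python3 -m handwheel '[[[0,0,0,0,0,-6,36],[0,0,0,0,0,0,20],[0,0,0,0,0,0,4],[0,0,0,0,0,0,4],[0,0,0,0,0,0,4],[0,0,0,0,0,0,4],[0,0,0,0,0,0,4],[0,0,0,0,0,0,4]]]' 25
```

```text
time: 8.98
ee_pos: [0.4862, 0.0411, 0.0811]
ee_rot: [0.994, 0.107, 0.0, 0.0]
contact_force: [0.1, 0.4, 1.5]
gripper_width: 0.127
```

```bash
python3 -m handwheel '[[[0,0,0,0,0,12,4],[0,0,0,0,0,15,4],[0,0,0,0,0,15,4],[0,0,0,0,0,15,4],[0,0,0,0,0,0,4]]]' 30; python3 -m handwheel '[[[0,0,0,0,0,15,4],[0,0,0,0,0,15,4],[0,0,0,0,0,15,4],[0,0,0,0,0,20,4],[0,0,0,0,0,20,4],[0,0,0,0,0,20,4],[0,0,0,0,0,0,4],[0,0,0,0,0,0,4]]]' 30
python3 - <<'E'
from h import *
o=robot.get_obs();print(o["ee_pos"],o["contact_force"])
s=capture("scene");t=capture("top")
crop(s,200,330,110,225,6,"pics/s11.png")
crop(t,300,400,100,200,6,"pics/t11.png")
E
```

```text
time: 9.4
ee_pos: [0.4881, 0.041, 0.1404]
ee_rot: [0.994, 0.107, 0.003, 0.0]
contact_force: [-0.4, 0.4, -0.4]
gripper_width: 0.129
time: 10.07
ee_pos: [0.4863, 0.0411, 0.2426]
ee_rot: [0.994, 0.107, 0.0, 0.0]
contact_force: [-0.2, 0.4, -1.5]
gripper_width: 0.127
[0.48627104 0.04107134 0.24263687] [-0.24943168  0.4309842  -1.5417602 ]
```

View pics/s11.png

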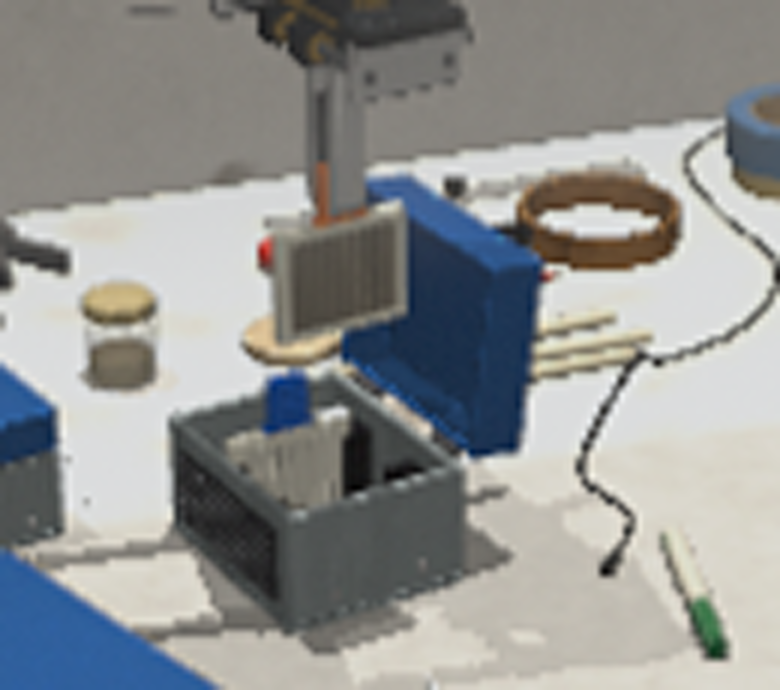

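Run:
```python
from h import *
print(robot.get_obs()["joint_pos"])
```

```text
[-5.83710167e-02  1.24101306e-01  1.61522764e+00 -1.11508997e-04
  1.40523996e+00  1.29861853e+00]
```

View pics/t11.png

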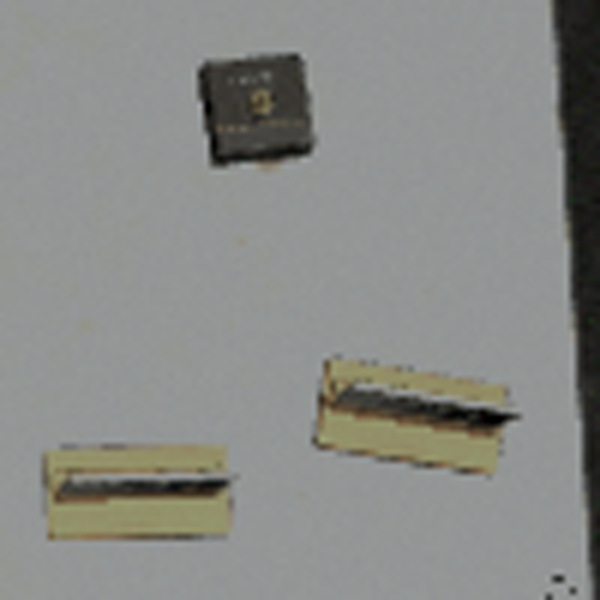

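```bash
python3 -m handwheel '[[[0,0,4,-4,-20,0,4],[0,0,6.7,-2,-22,0,4],[0,0,6.7,-1,-22,0,4],[0,0,6.7,-1,-22,0,4],[0,0,6.7,-1,-22,0,4],[0,0,6.7,-1,-22,0,4],[0,0,6.7,-1,-22,0,4],[0,0,6.7,-1,-22,0,4],[0,0,6.7,-1,-22,0,4],[0,0,6.7,-1,-22,0,4],[0,0,6.7,-1,-22,0,4],[0,0,6.8,-1,-15,0,4]]]' 30; python3 -m handwheel '[[[0,0,0,0,0,-10,4],[0,0,0,0,0,-10,4],[0,0,0,0,0,0,4],[0,0,0,0,0,0,4],[0,0,0,0,0,0,4],[0,0,0,0,0,0,4]]]' 30
python3 - <<'E'
from h import *
from scipy.spatial.transform import Rotation as Rr
o=robot.get_obs();print(o["ee_pos"],o["contact_force"],Rr.from_quat(o["ee_rot"]).as_matrix())
s=capture("scene");t=capture("top")
crop(s,235,335,170,270,6,"pics/s12.png")
crop(t,280,380,110,210,6,"pics/t12.png")
E
```

```text
time: 11.17
ee_pos: [0.4691, -0.2154, 0.2407]
ee_rot: [0.705, 0.709, -0.001, -0.001]
contact_force: [0.2, -0.6, -0.3]
gripper_width: 0.127
time: 11.67
ee_pos: [0.4703, -0.2131, 0.2232]
ee_rot: [0.707, 0.708, 0.0, 0.0]
contact_force: [1.2, 0.2, -0.2]
gripper_width: 0.129
[ 0.47027825 -0.21311142  0.2231559 ] [ 1.15766225  0.2484872  -0.2007212 ] [[-1.38323143e-03  9.99998894e-01  5.46085688e-04]
 [ 9.99999041e-01  1.38326899e-03 -6.84096374e-05]
 [-6.91649452e-05  5.45990538e-04 -9.99999849e-01]]
```

View pics/s12.png

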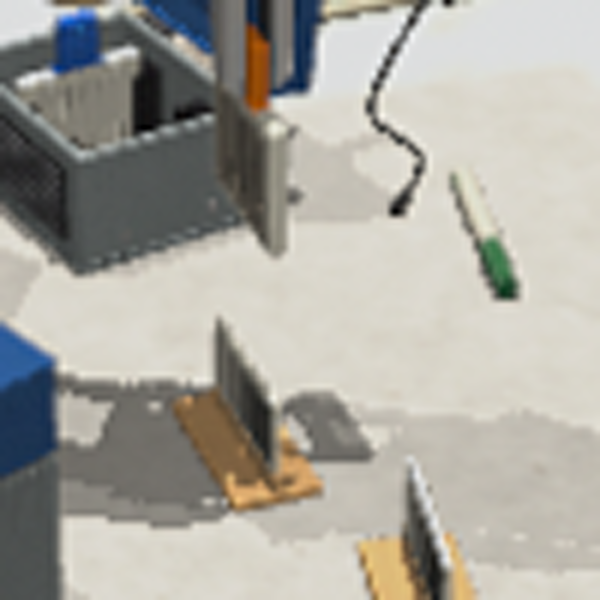

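View pics/t12.png

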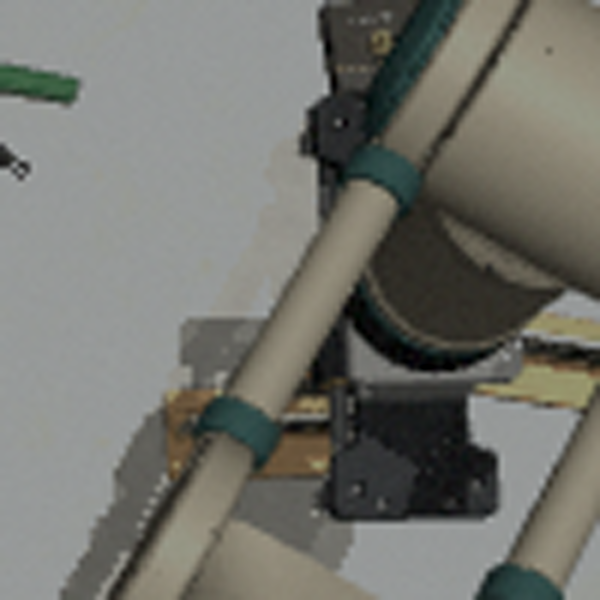

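Run:
```python
from h import *
s=lambda a,b,z:onz("scene",235+(a+.5)/6-.5,170+(b+.5)/6-.5,z)
for n,a,b,z in(("plate",(220,180),(277,253),.150),("card",(220,320),(277,400),.06)):
    l,r=s(*a,z),s(*b,z);print(n,l,r,(l+r)/2,np.linalg.norm(l-r))
```

```text
plate [ 0.46617036 -0.18044648  0.15      ] [ 0.4691163  -0.25710304  0.15      ] [ 0.46764333 -0.21877476  0.15      ] 0.07671315127227328
card [ 0.46863815 -0.17441844  0.06      ] [ 0.47137837 -0.25435525  0.06      ] [ 0.47000826 -0.21438684  0.06      ] 0.07998376980791094
```

```bash
python3 -m handwheel '[[[0,0,0,1,2,-15,4],[0,0,0,0,0,-15,4],[0,0,0,0,0,-15,4],[0,0,0,0,0,-12,4],[0,0,0,0,0,0,4],[0,0,0,0,0,0,4],[0,0,0,0,0,0,4],[0,0,0,0,0,0,4],[0,0,0,0,0,0,4],[0,0,0,0,0,0,4]]]' 30
python3 - <<'E'
from h import *
o=robot.get_obs();print(o["ee_pos"],o["contact_force"],o["joint_vel"])
s=capture("scene")
crop(s,210,340,120,250,5,"pics/s13.png")
E
```

```text
time: 12.6
ee_pos: [0.4714, -0.2121, 0.1667]
ee_rot: [0.707, 0.707, 0.0, 0.001]
contact_force: [0.6, 0.2, -0.4]
gripper_width: 0.128
[ 0.47142403 -0.21212599  0.16666908] [ 0.58447782  0.19655854 -0.37272334] [ 0.00067539  0.00164791  0.00392081 -0.00205635  0.00059741  0.00074047]
```

View pics/s13.png

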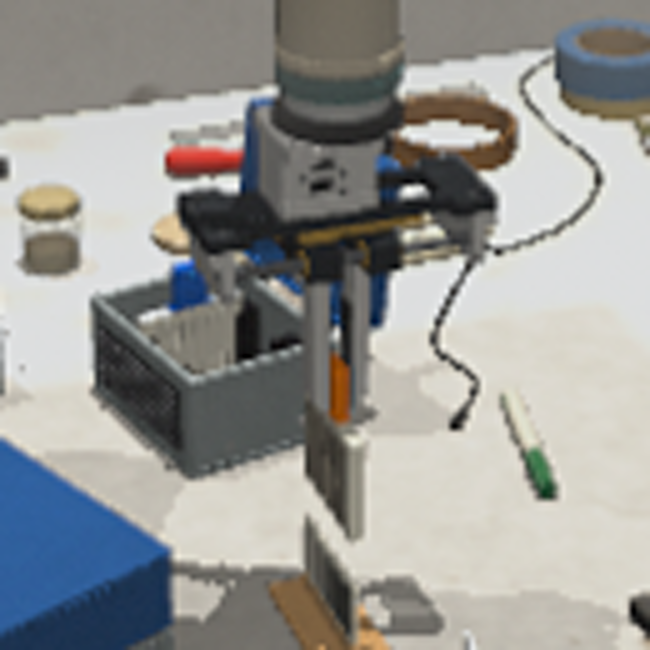

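The plate (crop 335,470) hangs upright and parallel above the card (crop 330,575). A clear gap separates the two, the arm is still, and the flap is still open. Handing in.

Run:
```python
from plant import robot
print(robot.close_job())
```

```text
the job is handed in; nothing more can be done
None
```

I handed the job in at about 12.7 s. The orange-tabbed plate was held above the shade card nearest the base. No verdict is reported.

- **Flap:** I swung it over by its handle to about 1.75 rad, by my estimate. It stayed there after I let go, and the part visible behind the arm in the last picture was still up.
- **Plate:** I drew it straight up out of the right-hand slot, and the tool force changed by no more than about 2 N. The blue-tabbed plate and the bystanders I could see looked untouched; I checked this by eye, not by measuring.
- **Final pose:** By the tool position, the plate's lower edge is about 3 cm above the card, and the plate is upright and parallel to it. The grip holds at 12 mm and the arm was still. In the last picture a clear gap separates plate and card.
- **Sideways position:** Measured from 6 cm higher up, the plate's centre was within about 5 mm of the card's. I did not measure it again after lowering.

**Disagreements:** the two cameras differed by about 8 mm in y for the card, and I aimed between them. The first handle estimate was also about 6 mm off in y. That caused a 17 N side push while gripping the handle, which I took out before opening the flap.

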